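# Nest the small tin and snap the lid on

## Task

Put the sugar tins away nested: stand the small round tin upright inside the large oblong tin, then put the oblong lid on the large tin and press it down until both ends have clicked past their catches and the lid sits flush on the rim all round. Press firmly but not roughly, stopping when the lid is home, leave the large tin standing where it is, and do not disturb the square lid, the cup or the jar.

Things in the scene. Friction and masses are not known exactly. Their poses are not given: they have to be found in the camera images.
- tin: Large oblong open steel tin, loose, about 0.7 kg: outside 132 (its x) by 92 (its y) by 85 mm high, walls and floor 4 mm, so inside 124 by 84 mm. Origin: centre of its underside; z up. Dark catch housings stand 11 mm out from its short walls, below the rim.
- tin_rim (a point): Centre of the large tin's mouth, at rim height (85 mm above its underside), axes as the tin's. In the middle of each short wall, 5 mm below the rim, a 28 mm wide sprung steel nose stands 4.5 mm into the mouth and yields outwards when the lid's bead is pushed past it.
- lid: Oblong steel lid of the large tin, loose, about 0.15 kg, lying plug down. Origin: centre of the plug's underside, z up, x along its long side. Plug 14 mm deep with a bevelled bead all round, 121 by 81 mm at its widest 4 mm above the underside (3.5 mm lead-in, then 1.5 mm play each side in the mouth). Flange 138 by 98 mm, z = 14 to 18 mm. Fits either way round.
- lid_end_a (a point): Point of the lid's flange underside at its +x end (62 mm from the centre, 14 mm above the plug's underside); level with the rim when that end is home.
- lid_end_b (a point): The same at the lid's -x end.
- small_tin: Small closed round steel tin, loose, about 0.12 kg: 50 mm diameter, 36 mm high, with a dark wooden knob 16 mm in diameter and 26 mm tall on its top centre (62 mm in all). Origin: centre of its underside, z up. It clears the closed lid when standing on the large tin's floor (4 mm above that tin's underside).
- square_lid: Bystander: a square steel lid of another tin, 98 by 98 mm flange, else like the oblong lid. Origin: centre of the plug's underside.
- cup: Bystander: red ceramic espresso cup with a handle, 62 mm across, 58 mm high. Origin: centre of its underside.
- jar: Bystander: glass jar with a steel cap, 76 mm diameter, 92 mm high. Origin: centre of its underside.
- lid_handle (a point): Top centre of the lid's dark wooden handle bar: 60 mm along the lid's x, 14 mm wide in y, from 18 to 42 mm above the plug's underside. Laid in the mouth the lid rests on the catches about 10 mm short of home; about 12 N pressed down here snaps the ends past one after the other, then it stops hard on the rim with this point 113 mm above the tin's underside (plug underside at 71 mm).
Not all that is in view belongs to the job. What is shaped like the small_tin but green or yellow is not meant.

How it is judged (in metres and radians):
On the way, in this order (a step that is already met when the one before it is completed fails the run):
1. the small tin stands upright on the floor of the large tin, let go (z of small_tin in the frame of tin between 0 and 0.01 m and x of small_tin in the frame of tin between -0.045 and 0.045 m and y of small_tin in the frame of tin between -0.025 and 0.025 m and angle between small_tin's own z axis and vertical below 0.15 rad and contact force between the fingers and small_tin below 0.1 N), for 0.2 s.
2. both ends of the oblong lid are snapped down onto the rim of the large tin (horizontal distance between lid_end_a and lid_end_b above 0.1 m and z of lid_end_a in the frame of tin_rim between -0.003 and 0.0025 m and z of lid_end_b in the frame of tin_rim between -0.003 and 0.0025 m and horizontal distance between lid and tin below 0.005 m and angle between the x axis of lid and the x axis of tin, either way round below 0.06 rad), for 0.2 s.
At the end, for the whole second after the job is handed in: The small tin stands upright (within 0.15 rad) on the large tin's floor; the oblong lid lies centred on the large tin (within 5 mm and 0.06 rad) with both ends home on the rim (within 2.5 mm); the large tin stands upright on the counter, within 50 mm of where it was; all at rest (z of small_tin in the frame of tin between 0 and 0.01 m and x of small_tin in the frame of tin between -0.045 and 0.045 m and y of small_tin in the frame of tin between -0.025 and 0.025 m and angle between small_tin's own z axis and vertical below 0.15 rad and z of lid_end_a in the frame of tin_rim between -0.003 and 0.0025 m and z of lid_end_b in the frame of tin_rim between -0.003 and 0.0025 m and horizontal distance between lid and tin below 0.005 m and angle between the x axis of lid and the x axis of tin, either way round below 0.06 rad and angle between tin's own z axis and vertical below 0.05 rad and height (world z) of tin below 0.005 m and distance of tin from where it was at the start of the episode below 0.05 m and linear speed of each of tin, lid below 0.02 m/s); the robot touches nothing.
It fails at once if the square lid, cup or jar is disturbed (moved more than 30 mm) (distance of any of square_lid, cup, jar from where it was at the start of the episode above 0.03 m).
It fails at once if the lid is forced roughly onto the tin (more than 90 N between them) (contact force between lid and tin above 90 N).
It also fails if it takes over 64 s, if anything falls off the work surface, if the arm or the gripper's body presses on something with over 40 N, if the wrist force passes 120 N, or if a joint passes its speed limit or range.

## Robot

A 6-joint arm with a two-finger parallel gripper is mounted at the origin on the work surface. World frame = base frame: x ahead of the robot, y to its left, z up, the work surface at z = 0. Lengths are in mm, angles in rad, forces in N, time in s.
With the tool pointing down it reaches from about 400 to 925 mm from the base axis. Payload 12.5 kg.
Tool frame: the origin (TCP) lies midway between the tips of the shut fingers; the grasp point (between the pads) lies env.grasp_offset behind it (env.grasp_offset is the distance from the TCP to the grasp point, in mm); x points along the fingers, y is the direction in which the jaws open and shut, and the axes are right-handed (so a half turn about x gives the same grasp; the last joint's range is limited). The gripper opens to 95 mm and grips with 3 to 60 N. Pads are 20 mm wide; open, the fingers measure 119 mm over their backs; the gripper's body (75 mm by 180 mm) begins 59 mm behind the grasp point.
Start: joints at [1.137, 0.491, 1.559, -0, 1.092, -0.106], TCP at [201.209, 591.745, 214.661] pointing down, gripper open.
Joint ranges: [-3.1, 3.1], [-0.84, 2.19], [0.05, 2.79], [-1.13, 4.28], [0.06, 2.93], [-2.69, 2.69]. Speed limits (rad/s): [2.22, 2.22, 2.79, 3.14, 3.14, 3.14].

## Interface

Orientations are given as [roll, pitch, yaw] about the fixed x, y, z axes, in that order (R = Rz(yaw) Ry(pitch) Rx(roll)).
In Python, from cell import env gives the robot as it stands.
- The arm moves only by the tool apply_moves, never from a script. Its arguments are lists of equal length, an entry for each row: "offset": the shift along the world's x, y, z in units of 25 mm (1.0 is 25 mm), a list of three; "yaw": the turn about the world's z in units of 6 degrees (1.0 is 6 degrees); "jaw": the closure, from -1 (fully open) to 1 (shut), so that 0 is half open. A call has 1 to 20 rows; each row is the pose to reach, as a shift and turn from the pose measured when the call began; what a row does not reach only later rows make up. A row lasts 1/8 s, in which the tool goes at most 62.5 mm and 10.7 degrees, less where a joint would pass 70% of its speed; a pose out of reach is approached as far as the arm can. A call with a gripper value outside its range is refused whole. The fingers move at their own pace and stop on an object; the grip force is fixed at half the most. Time passes only in rows, so rows that repeat a pose let the fingers close. It gives the time, the measured TCP pose, the force and the opening at its end, in the units of the state.
- env.state(): the state, without advancing time (a new reading comes with each control period).
- env.read_camera(name): name is "scene" or "top"; returns a dict with "frame" (384x512x3 uint8, red, green, blue), "fx", "fy", "cx", "cy" (pixels), "xyz" and "rotation" of the camera in the world. Camera axes: x right, y down, z forward; pixel columns grow to the right and rows downward; lengths in mm; the calibration is good to about 2 mm. A picture is of the moment at which its call begins. There is no depth.
- env.job_done(): hands the job in, once; it reports no verdict.
The state is a dict: "t": time; "joints": joint angles; "qvel": joint speeds; "tau": joint torques, N m; "eef_pos": TCP position; "tcp_rot": TCP orientation; "ft_force": force on the tool from outside, world axes, zero at the start; "moment": the same for the moment, N m; "opening": opening from 0.0 (shut) to 1.0 (fully open).
Only numpy, scipy, OpenCV 4.12 (cv2) and the standard library are available. Lean on these libraries where they do the work, as an engineer would, in place of code of your own. Each camera call takes 0.05 s, during which the arm holds its last target.

## Working session

There is one attempt and no reset: what is moved stays moved. The work goes in short steps, Python scripts to look and compute and a tool call to move; the robot and the scene stay as the last step left them, time stands still between calls to the robot, and variables do not carry over. Pictures are saved under pics/ and viewed, and the job is handed in when it is done.

Besides the shell and the picture viewer there is one more tool, called by a JSON object that holds its "api" and its "payload", one argument or row to a line. apply_moves: Moves the arm, as the interface text tells. Its arguments: {"type":"object","properties":{"offset":{"type":"array"},"yaw":{"type":"array"},"jaw":{"type":"array"}},"required":["offset","yaw","jaw"]}

```bash
mkdir -p pics; ls
python3 - <<'E'
from cell import env
import cv2,numpy as np
print(env.grasp_offset, env.state())
for n in ("scene","top"):
    c=env.read_camera(n); cv2.imwrite(f"pics/{n}0.png",c["frame"][:,:,::-1])
    print(n,{k:v for k,v in c.items() if k!="frame"})
E
```

```text
pics
18.8 {'t': 0.0, 'joints': array([ 1.13738725e+00,  4.91539431e-01,  1.55944643e+00, -1.26501788e-05,
        1.09168285e+00, -1.05588954e-01]), 'qvel': array([ 0.00023102, -0.00046861,  0.00038051, -0.00056318,  0.0001886 ,
        0.00194875]), 'tau': array([-1.03123111e-03, -6.12619185e+01, -2.58191407e+01,  6.92115817e-02,
        4.81614273e-02, -1.02881893e-04]), 'eef_pos': array([201.11160629, 591.50736305, 214.07528924]), 'tcp_rot': array([-1.6659591 ,  1.56972021, -1.99377339]), 'ft_force': array([0.13129186, 0.14059864, 1.08030854]), 'moment': array([-0.01643125, -0.00306195, -0.01827521]), 'opening': 1.0008843946419264}
scene {'fx': 400.3820414317718, 'fy': 400.3820414317718, 'cx': 250.69728500193196, 'cy': 191.75901290419662, 'xyz': array([1173.14034157,  445.45873041,  712.8885108 ]), 'rotation': array([-2.26987218, -0.02252761,  2.17982814])}
top {'fx': 438.50773335179827, 'fy': 438.50773335179827, 'cx': 254.30563755209218, 'cy': 192.44670492268705, 'xyz': array([ 483.75310861,   47.43906878, 1174.40734016]), 'rotation': array([-3.07370885,  0.0062514 , -1.59454227])}
```

View pics/scene0.png

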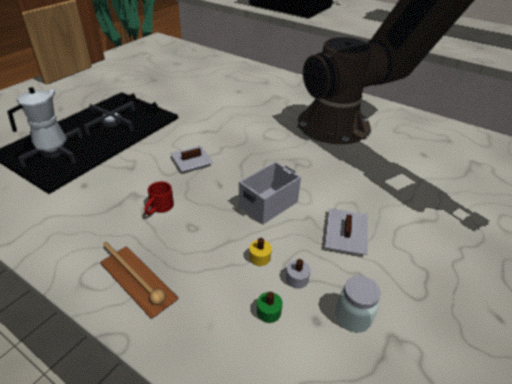

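View pics/top0.png

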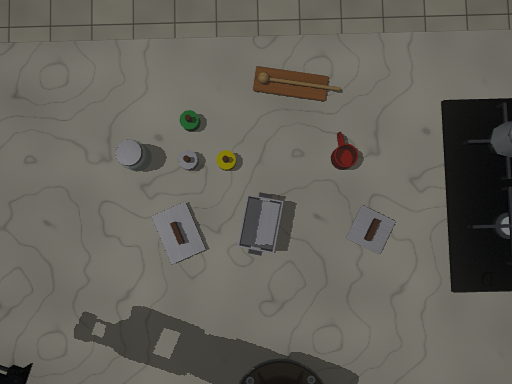

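Scene view: the steel small tin is at (298,272) and top view (189,160). Its look-alikes are yellow at (260,252)/(227,160) and green at (269,306)/(190,120). The oblong lid is at scene (347,232), top (179,233), and the square lid at scene (190,160), top (371,230). I choose the grey round tin and the oblong lid, and check both in a close crop.

```bash
cat > h.py <<'E'
import numpy as np, cv2
from scipy.spatial.transform import Rotation as R
def rot(c): return R.from_euler('xyz',c["rotation"]).as_matrix()
def ray(c,u,v,z):
    d=rot(c)@np.array([(u-c["cx"])/c["fx"],(v-c["cy"])/c["fy"],1.0])
    o=np.array(c["xyz"]); s=(z-o[2])/d[2]; return o+s*d
def proj(c,p):
    q=rot(c).T@(np.array(p)-c["xyz"]); return np.array([c["fx"]*q[0]/q[2]+c["cx"],c["fy"]*q[1]/q[2]+c["cy"]])
def crop(c,u0,v0,u1,v1,k,name):
    im=c["frame"][v0:v1,u0:u1,::-1]; cv2.imwrite(name,cv2.resize(im,None,fx=k,fy=k,interpolation=cv2.INTER_CUBIC))
E
python3 - <<'E'
from cell import env
from h import *
c=env.read_camera("top"); crop(c,110,100,290,270,4,"pics/topc.png")
s=env.read_camera("scene"); crop(s,225,150,395,340,3,"pics/scenec.png")
print(ray(c,189,160,36),ray(s,298,272,36))
E
```

```text
[650.54136351 221.6019031   36.        ] [661.77694963 230.20855091  36.        ]
```

View pics/topc.png

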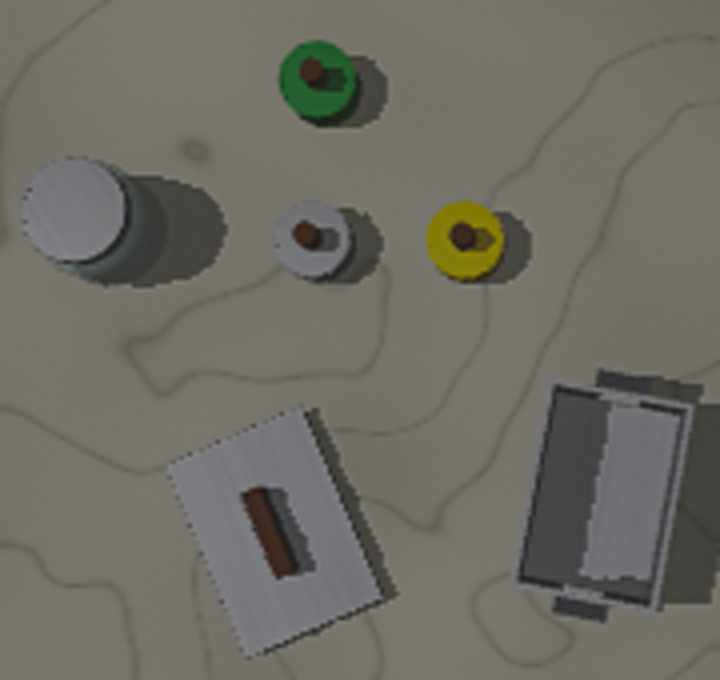

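View pics/scenec.png

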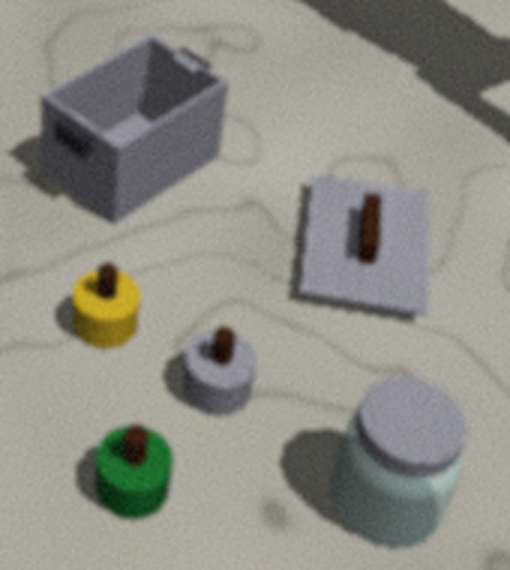

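The crop confirms the grey round tin with the brown knob at top ≈(188,160). The lid's flange corners are at crop (167,465), (306,408), (385,600), (252,656), and the tin's rim corners at crop (555,384), (692,405), (658,608), (515,583). Next I refine these with masks.

```bash
cat >> h.py <<'E'
def steel(c,thr=4):
    f=cv2.GaussianBlur(c["frame"],(0,0),0.6).astype(int); return ((f[:,:,2]-f[:,:,0]>thr)).astype(np.uint8)
def brown(c):
    f=c["frame"].astype(int); r,g,b=f[...,0],f[...,1],f[...,2]
    return ((r-b>14)&(r<120)&(r-g>10)).astype(np.uint8)
def blobs(m,roi,minA=15):
    u0,v0,u1,v1=roi; mm=np.zeros_like(m); mm[v0:v1,u0:u1]=m[v0:v1,u0:u1]
    cs,_=cv2.findContours(mm,cv2.RETR_EXTERNAL,cv2.CHAIN_APPROX_NONE)
    return [x for x in cs if cv2.contourArea(x)>=minA]
def rect_at(c,cnt,z):
    p=np.array([ray(c,*q[0],z)[:2] for q in cnt],np.float32)
    return cv2.minAreaRect(p)
E
python3 - <<'E'
from cell import env
from h import *
c=env.read_camera("top"); s=env.read_camera("scene")
for u,v in ((188,155),(179,225),(165,225),(267,225),(263,205),(150,225),(140,190)): print(u,v,c["frame"][v,u])
for u,v in ((300,272),(340,240),(300,310)): print('s',u,v,s["frame"][v,u])
m=steel(c); cv2.imwrite("pics/mtop.png",np.hstack([cv2.resize(m[100:270,110:290]*255,None,fx=2,fy=2),cv2.resize(brown(c)[100:270,110:290]*255,None,fx=2,fy=2)]))
m=steel(s); cv2.imwrite("pics/mscene.png",np.hstack([cv2.resize(m[150:340,225:395]*255,None,fx=2,fy=2),cv2.resize(brown(s)[150:340,225:395]*255,None,fx=2,fy=2)]))
E
```

```text
188 155 [115 115 118]
179 225 [68 67 69]
165 225 [122 121 124]
267 225 [112 112 115]
263 205 [112 111 115]
150 225 [120 118 109]
140 190 [113 111 102]
s 300 272 [126 126 134]
s 340 240 [144 147 156]
s 300 310 [171 168 158]
```

View pics/mtop.png

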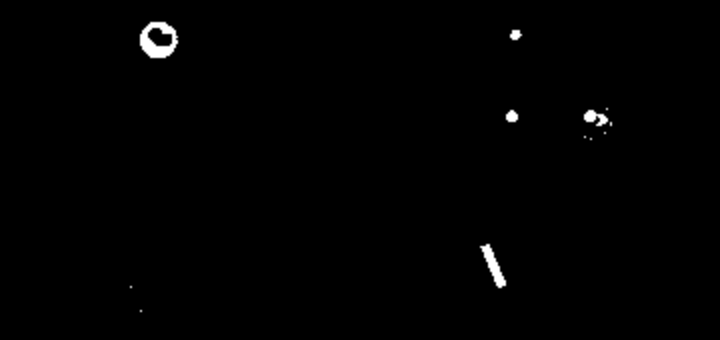

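View pics/mscene.png

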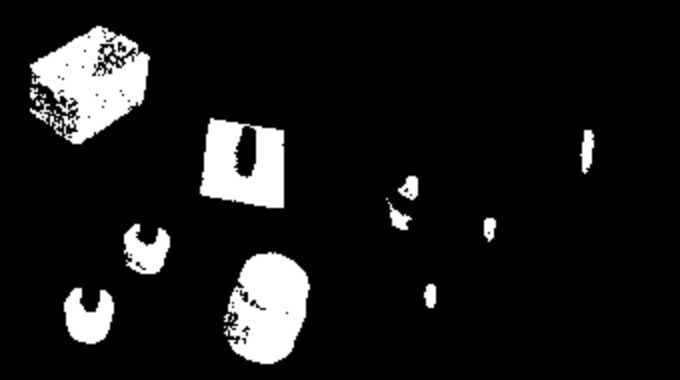

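Run:
```python
from cell import env
from h import *
c=env.read_camera("top"); s=env.read_camera("scene")
f=cv2.GaussianBlur(c["frame"],(0,0),0.5).astype(int); d=f[:,:,2]-f[:,:,0]; br=f.sum(2)/3
m=((d>-3)).astype(np.uint8); mb=((d>-3)&(br>92)).astype(np.uint8)
cv2.imwrite("pics/m2.png",np.hstack([cv2.resize(x[100:270,110:290]*255,None,fx=2,fy=2) for x in (m,mb)]))
for n,roi,z,mm in (("lid",(145,195,212,270),18,mb),("lid_dark",(145,195,212,270),18,m),("small",(172,145,200,172),36,mb),("tin",(232,190,290,256),85,mb)):
    for k in blobs(mm,roi,100):
        r=rect_at(c,k,z); M=cv2.moments(k); print(n,r,len(k), "minrect z",z)
h=blobs(brown(c),(165,215,195,250))[0]; print("handle",rect_at(c,h,42))
k=blobs(brown(c),(180,150,196,166),5)[0]; M=k.reshape(-1,2).mean(0); print("knob top",M,ray(c,*M,62))
hs=[x for x in blobs(brown(s),(335,205,360,245),10)][0]; print("hs",hs.reshape(-1,2).min(0),hs.reshape(-1,2).max(0))
ks=blobs(brown(s),(288,250,310,275),5)[0].reshape(-1,2); print("ks",ks.min(0),ks.max(0)); 
top=ks[ks[:,1]<=ks[:,1].min()+1].mean(0); print(ray(s,top[0],top[1]+1.5,62))
```

```text
lid ((462.13751220703125, 256.3890380859375), (137.41085815429688, 97.36849975585938), 22.356576919555664) 161 minrect z 18
lid_dark ((462.17852783203125, 256.0279541015625), (137.5714111328125, 98.07318878173828), 22.326589584350586) 161 minrect z 18
small ((653.3162231445312, 226.81614685058594), (47.18715286254883, 47.58967971801758), 89.15664672851562) 52 minrect z 36
tin ((480.72265625, 39.841609954833984), (91.9164810180664, 131.69436645507812), 77.81449127197266) 172 minrect z 85
handle ((461.7473449707031, 255.74024963378906), (57.866455078125, 11.79830551147461), 22.54425811767578)
knob top [185.5        157.85714286] [652.47667938 226.51107375  62.        ]
hs [346 215] [351 236]
ks [297 259] [302 269]
[654.58628082 225.57768356  62.        ]
```

View pics/m2.png

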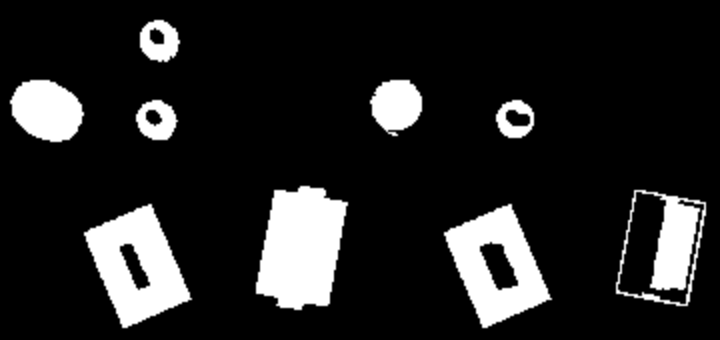

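Measured: small tin (653,227), lid (462,256) with its long axis at 22.3°, tin (481,40) with its long axis at -12.2°. Sizes match the description (137×97, 92×132, ~48 mm). Now I check the tool axes and verify with the second camera.

Run:
```python
from cell import env
from h import *
st=env.state(); M=R.from_euler('xyz',st["tcp_rot"]).as_matrix(); print(M.round(3), "jaw dir deg",np.degrees(np.arctan2(M[1,1],M[0,1])))
s=env.read_camera("scene");c=env.read_camera("top")
# predicted corners in scene view vs. image
im=cv2.resize(s["frame"][150:290,225:395,::-1],None,fx=4,fy=4,interpolation=cv2.INTER_CUBIC)
def dr(cx,cy,a,l,w,z,col):
    a=np.radians(a); ex=np.array([np.cos(a),np.sin(a)]); ey=np.array([-ex[1],ex[0]])
    P=[proj(s,[*(np.array([cx,cy])+i*l/2*ex+j*w/2*ey),z]) for i,j in((1,1),(1,-1),(-1,-1),(-1,1))]
    P=((np.array(P)-[225,150]+.5)*4-.5).round().astype(int); cv2.polylines(im,[P],True,col,1)
dr(480.7,39.8,-12.2,132,92,85,(0,0,255)); dr(462.1,256.2,22.3,138,98,18,(0,255,0)); dr(462.1,256.2,22.3,60,14,42,(0,255,255))
cv2.imwrite("pics/chk.png",im)
for n,p in (("jar",(128,151,92)),("cup",(344,156,58)),("yel",(226,160,36)),("grn",(189,120,36)),("sq",(371,230,18))): print(n,ray(c,*p)[:2].round())
```

```text
[[-0.     0.322  0.947]
 [-0.     0.947 -0.322]
 [-1.    -0.    -0.   ]] jaw dir deg 71.21842370481791
jar [669. 365.]
cup [ 648. -179.]
yel [648. 125.]
grn [757. 220.]
sq [ 456. -251.]
```

View pics/chk.png

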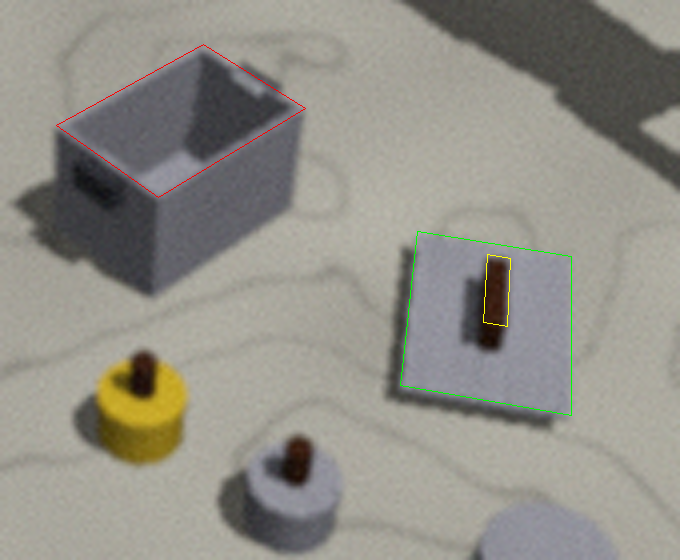

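The projections of the top-view estimates agree in the scene view: the rim (red) and flange (green) outlines lie on the real edges within 1–2 mm. I move above the small tin first, with the jaw half open and aligned to the tin's y.

{"api": "apply_moves", "payload": {
  "offset": [
    [18.09,-14.59,-2.5],
    [18.09,-14.59,-2.5],
    [18.09,-14.59,-2.5],
    [18.09,-14.59,-2.5],
    [18.09,-14.59,-2.5],
    [18.09,-14.59,-2.5],
    [18.09,-14.59,-2.5],
    [18.09,-14.59,-2.5],
    [18.09,-14.59,-2.5],
    [18.09,-14.59,-2.5],
    [18.09,-14.59,-2.5],
    [18.09,-14.59,-2.5],
    [18.09,-14.59,-2.5],
    [18.09,-14.59,-2.5]
  ],
  "yaw": [1.1,1.1,1.1,1.1,1.1,1.1,1.1,1.1,1.1,1.1,1.1,1.1,1.1,1.1],
  "jaw": [0,0,0,0,0,0,0,0,0,0,0,0,0,0]
}}

```text
t: 2.25
eef_pos: [652.9, 227.9, 152.5]
tcp_rot: [0.599, 1.57, 0.388]
ft_force: [-0.3, -0.6, -0.3]
opening: 0.501
```

{"api": "apply_moves", "payload": {
  "offset": [
    [0,-0.05,-1.5],
    [0,-0.05,-3],
    [0,-0.05,-3.8],
    [0,-0.05,-4.2],
    [0,-0.05,-4.5],
    [0,-0.05,-4.52],
    [0,-0.05,-4.52]
  ],
  "yaw": [0,0,0,0,0,0,0],
  "jaw": [0,0,0,0,0,0,0]
}}

```text
t: 3.12
eef_pos: [653.3, 226.8, 40.4]
tcp_rot: [0.503, 1.569, 0.291]
ft_force: [0.8, 0.4, 0.5]
opening: 0.496
```

Run:
```python
from cell import env
from h import *
s=env.read_camera("scene"); crop(s,225,180,395,330,4,"pics/g1.png")
st=env.state(); print(st["t"],st["eef_pos"],st["ft_force"])
```

```text
3.175 [653.27837451 226.75317518  40.38254213] [ 0.02067362 -0.12854953 -0.23060311]
```

View pics/g1.png

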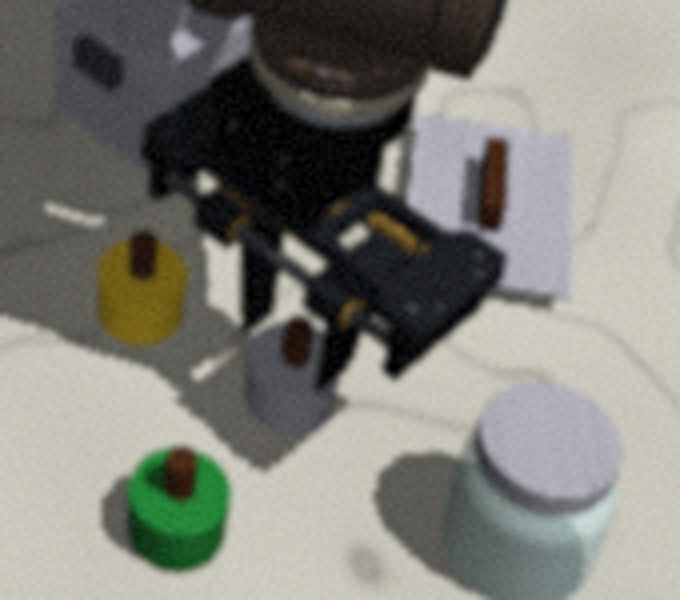

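The knob at crop (297,340) sits between the two fingers at (260,300) and (335,365). I close on it.

{"api": "apply_moves", "payload": {
  "offset": [
    [0,0,0],
    [0,0,0],
    [0,0,0],
    [0,0,0],
    [0,0,0],
    [0,0,0],
    [0,0,0.4],
    [0,0,1],
    [0,0,2],
    [0,0,4],
    [0,0,5]
  ],
  "yaw": [0,0,0,0,0,0,0,0,0,0,0],
  "jaw": [1,1,1,1,1,1,1,1,1,1,1]
}}

```text
t: 4.55
eef_pos: [653.9, 226.9, 169.3]
tcp_rot: [0.459, 1.565, 0.248]
ft_force: [0.1, 0.5, -1.8]
opening: 0.161
```

Run:
```python
from cell import env
from h import *
s=env.read_camera("scene"); crop(s,225,150,395,300,4,"pics/g2.png")
st=env.state(); M=R.from_euler('xyz',st["tcp_rot"]).as_matrix(); print(st["t"],st["eef_pos"],st["ft_force"],st["opening"]*95,np.degrees(np.arctan2(M[1,1],M[0,1])))
print("offset to tin",(np.array([480.7,39.8])-st["eef_pos"][:2])/25)
```

```text
4.6 [654.74887616 227.12283965 172.0413302 ] [6.48363961e-04 8.74488899e-01 3.74343221e-01] 14.94540506356878 77.89555155283966
offset to tin [-6.96195505 -7.49291359]
```

View pics/g2.png

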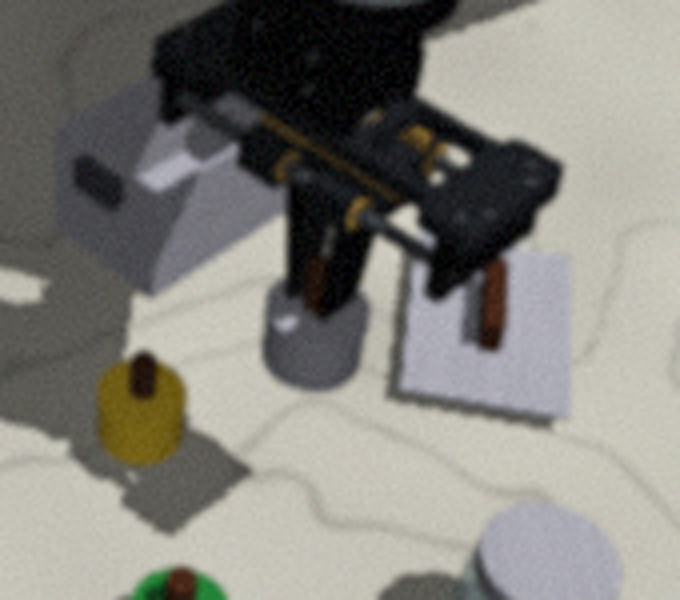

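The small tin (crop ≈(315,335)) hangs upright from the knob. Its underside is at about 131 mm, clear of the rim. I carry it above the tin.

{"api": "apply_moves", "payload": {
  "offset": [
    [-2,-2.15,0.3],
    [-4,-4.3,0.3],
    [-5.5,-5.9,0.3],
    [-6.5,-7.0,0.3],
    [-6.96,-7.49,0.2],
    [-6.96,-7.49,0],
    [-6.96,-7.49,0],
    [-6.96,-7.49,0],
    [-6.96,-7.49,0]
  ],
  "yaw": [0,0,0,0,0,0,0,0,0],
  "jaw": [1,1,1,1,1,1,1,1,1]
}}

```text
t: 5.72
eef_pos: [481.1, 40.4, 171.9]
tcp_rot: [0.465, 1.562, 0.255]
ft_force: [-0.6, -0.4, -1.6]
opening: 0.164
```

Run:
```python
from cell import env
from h import *
s=env.read_camera("scene"); crop(s,190,100,360,250,4,"pics/p1.png")
```

```text
(no output)
```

View pics/p1.png

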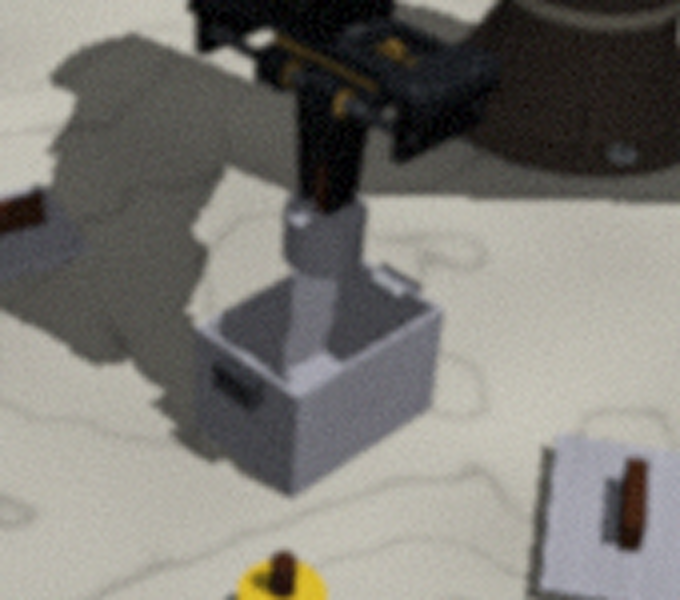

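The small tin hangs over the mouth at crop (325,235), upright and about centred. I lower it to a TCP height of about 45 mm.

{"api": "apply_moves", "payload": {
  "offset": [
    [0,0,-1.2],
    [0,0,-2.4],
    [0,0,-3.4],
    [0,0,-4.2],
    [0,0,-4.6],
    [0,0,-4.8],
    [0,0,-4.95],
    [0,0,-5.05],
    [0,0,-5.05],
    [0,0,-5.05]
  ],
  "yaw": [0,0,0,0,0,0,0,0,0,0],
  "jaw": [1,1,1,1,1,1,1,1,1,1]
}}

```text
t: 7.02
eef_pos: [481.1, 40.3, 45.9]
tcp_rot: [0.447, 1.562, 0.237]
ft_force: [1.1, -0.3, -1.2]
opening: 0.16
```

{"api": "apply_moves", "payload": {
  "offset": [
    [0,0,-0.05],
    [0,0,-0.05],
    [0,0,-0.05],
    [0,0,-0.05],
    [0,0,-0.05],
    [0,0,-0.05]
  ],
  "yaw": [0,0,0,0,0,0],
  "jaw": [1,1,0.25,0.25,0.25,0.25]
}}

```text
t: 7.78
eef_pos: [481.1, 40.3, 44.6]
tcp_rot: [0.444, 1.562, 0.234]
ft_force: [0.4, 0.1, 0.1]
opening: 0.374
```

{"api": "apply_moves", "payload": {
  "offset": [
    [0,0,0.6],
    [0,0,1.6],
    [0,0,3],
    [0,0,5],
    [0,0,6],
    [0,3,6],
    [0,5,6],
    [0,7,5],
    [0,7,5]
  ],
  "yaw": [0,0,0,0,0,0,0,0,0],
  "jaw": [0.25,0.25,0.25,0.25,0.25,0,0,0,0]
}}

```text
t: 8.9
eef_pos: [480.0, 217.7, 168.2]
tcp_rot: [0.454, 1.564, 0.247]
ft_force: [-0.4, 0.3, 1.1]
opening: 0.502
```

Run:
```python
from cell import env
from h import *
s=env.read_camera("scene"); crop(s,190,120,395,270,3,"pics/p2.png")
c=env.read_camera("top"); crop(c,130,170,310,270,4,"pics/p2t.png")
st=env.state(); M=R.from_euler('xyz',st["tcp_rot"]).as_matrix(); print(st["t"],st["eef_pos"],np.degrees(np.arctan2(M[1,1],M[0,1])))
f=cv2.GaussianBlur(c["frame"],(0,0),0.5).astype(int); d=f[:,:,2]-f[:,:,0]; br=f.sum(2)/3
mb=((d>-3)&(br>92)).astype(np.uint8)
for k in blobs(mb,(232,190,290,256),100): print("tin",rect_at(c,k,85))
for k in blobs(brown(c),(232,190,290,256),5): print("knob",ray(c,*k.reshape(-1,2).mean(0),66))
```

```text
9.0 [480.82071651 215.34975067 169.46890439] 78.01224280356247
tin ((534.2488403320312, 30.622987747192383), (36.985374450683594, 97.6559829711914), 1.014188528060913)
knob [481.33676853  38.21632351  66.        ]
```

View pics/p2.png

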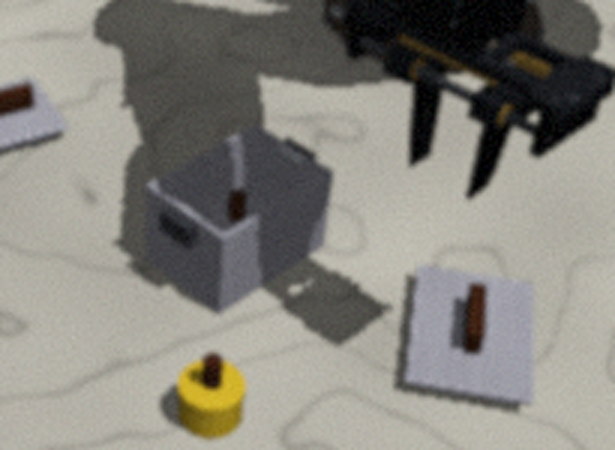

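View pics/p2t.png

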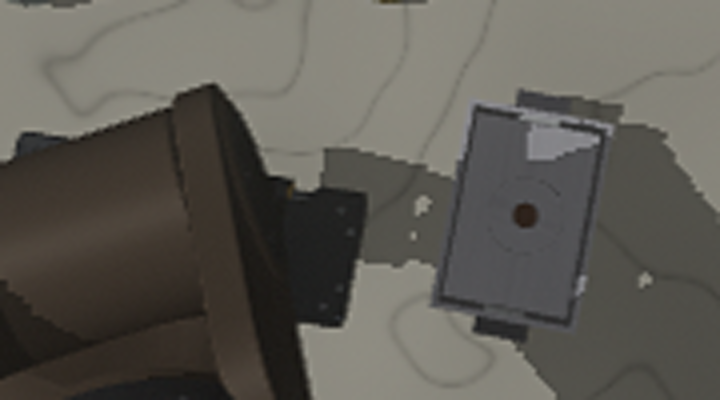

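The small tin stands on the floor in the middle of the large tin: the knob is at top-crop (525,215), world (481,38). Next, the lid: I go above its handle and turn the jaw to 112.3°.

{"api": "apply_moves", "payload": {
  "offset": [
    [-0.4,1,0],
    [-0.75,1.63,0],
    [-0.75,1.63,0],
    [-0.75,1.63,0],
    [-0.75,1.63,-1],
    [-0.75,1.63,-2],
    [-0.75,1.63,-3],
    [-0.75,1.63,-3],
    [-0.75,1.63,-3]
  ],
  "yaw": [1.7,3.4,5.1,5.72,5.72,5.72,5.72,5.72,5.72],
  "jaw": [0,0,0,0,0,0,0,0,0]
}}

```text
t: 10.12
eef_pos: [462.8, 255.6, 95.6]
tcp_rot: [0.362, 1.561, 0.751]
ft_force: [0.4, -0.6, 0.6]
opening: 0.499
```

Run:
```python
from cell import env
from h import *
c=env.read_camera("top"); 
p=np.array([[475,103],[612,125],[574,327],[433,306]])
q=[ray(c,130+(u+.5)/4-.5,170+(v+.5)/4-.5,85)[:2] for u,v in p]; print("tin now",np.mean(q,0))
s=env.read_camera("scene"); crop(s,290,140,430,270,4,"pics/l1.png")
st=env.state(); M=R.from_euler('xyz',st["tcp_rot"]).as_matrix(); print(st["t"],st["eef_pos"],np.degrees(np.arctan2(M[1,1],M[0,1])),(np.array([462,256.1,21])-st["eef_pos"])/25)
f=cv2.GaussianBlur(c["frame"],(0,0),0.5).astype(int); mb=(((f[:,:,2]-f[:,:,0])>-3)).astype(np.uint8)
for k in blobs(mb,(225,185,300,262),100): print("tin",rect_at(c,k,85))
```

```text
tin now [480.88403626  38.94596488]
10.225 [462.7191774  255.95598326  95.69322232] 112.30025690236508 [-0.0287671   0.00576067 -2.98772889]
tin ((480.5653076171875, 39.889976501464844), (92.00811004638672, 152.2988739013672), 77.68118286132812)
```

View pics/l1.png

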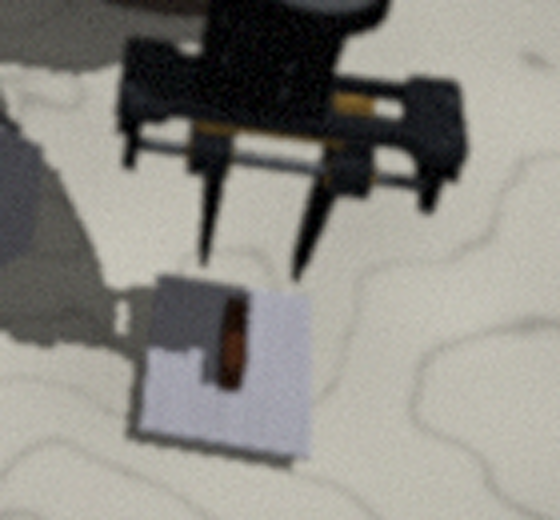

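The tin hasn't moved (480.6, 39.9), and the open fingers straddle the handle line at crop (233,340). Descending.

{"api": "apply_moves", "payload": {
  "offset": [
    [-0.03,0,-1],
    [-0.03,0,-1.9],
    [-0.03,0,-2.5],
    [-0.03,0,-2.8],
    [-0.03,0,-2.96],
    [-0.03,0,-2.98],
    [-0.03,0,-2.98]
  ],
  "yaw": [0,0,0,0,0,0,0],
  "jaw": [0,0,0,0,0,0,0]
}}

```text
t: 11.1
eef_pos: [462.2, 256.0, 21.6]
tcp_rot: [0.321, 1.56, 0.71]
ft_force: [0.1, 0.3, 0.7]
opening: 0.5
```

{"api": "apply_moves", "payload": {
  "offset": [
    [0,0,0],
    [0,0,0],
    [0,0,0],
    [0,0,0],
    [0,0,0],
    [0,0,0],
    [0,0,0]
  ],
  "yaw": [0,0,0,0,0,0,0],
  "jaw": [1,1,1,1,1,1,1]
}}

```text
t: 11.98
eef_pos: [462.2, 256.1, 21.6]
tcp_rot: [0.319, 1.56, 0.709]
ft_force: [-0.9, 0.9, 1.9]
opening: 0.145
```

Run:
```python
from cell import env
from h import *
st=env.state(); M=R.from_euler('xyz',st["tcp_rot"]).as_matrix(); print(st["t"],st["eef_pos"],st["ft_force"],np.degrees(np.arctan2(M[1,1],M[0,1])),M[:,0])
```

```text
11.975 [462.16372308 256.08168705  21.64606122] [-0.86989164  0.8538079   1.87107014] 112.30534653774693 [ 0.00824121  0.00706256 -0.9999411 ]
```

The handle is gripped (13.8 mm opening). I lift, turn to the tin's axis and carry the lid over at a safe height.

{"api": "apply_moves", "payload": {
  "offset": [
    [0,0,0.4],
    [0,0,1.5],
    [0,0,3],
    [0,0,5],
    [0,-1,5],
    [0.2,-2.5,5],
    [0.3,-4.2,5],
    [0.5,-6,5],
    [0.6,-7.4,5],
    [0.74,-8.3,5],
    [0.74,-8.65,5],
    [0.74,-8.65,5],
    [0.74,-8.65,5],
    [0.74,-8.65,5]
  ],
  "yaw": [0,0,0,0,-0.8,-1.7,-2.7,-3.7,-4.7,-5.5,-5.75,-5.75,-5.75,-5.75],
  "jaw": [1,1,1,1,1,1,1,1,1,1,1,1,1,1]
}}

```text
t: 13.72
eef_pos: [480.5, 40.5, 146.6]
tcp_rot: [0.324, 1.56, 0.113]
ft_force: [1.0, 0.3, -1.3]
opening: 0.145
```

Run:
```python
from cell import env
from h import *
s=env.read_camera("scene"); crop(s,190,90,360,240,4,"pics/l2.png")
c=env.read_camera("top"); crop(c,200,160,320,270,5,"pics/l2t.png")
st=env.state(); M=R.from_euler('xyz',st["tcp_rot"]).as_matrix(); print(st["t"],st["eef_pos"],st["ft_force"],st["opening"]*95,np.degrees(np.arctan2(M[1,1],M[0,1])),M[:,0])
```

```text
13.825 [480.57154955  40.32461957 146.61403812] [-0.49816171 -0.48225726 -0.97025748] 13.689915216760678 77.87103288394772 [ 0.01063086  0.00118939 -0.99994278]
```

View pics/l2.png

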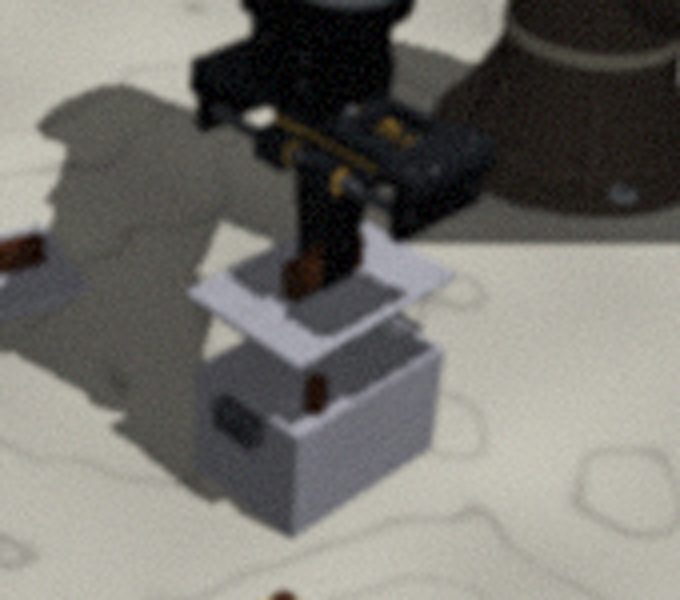

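View pics/l2t.png

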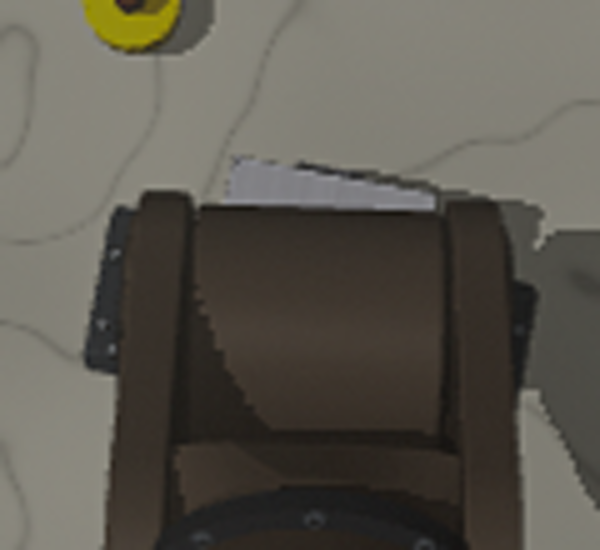

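The lid hangs level over the mouth, with flange corners at scene crop ≈(190,291) left, (300,366) front and (455,274) right. I check its centre by ray casting, along with the rim corners in the same view.

Run:
```python
from cell import env
from h import *
s=env.read_camera("scene"); st=env.state()
for d in (0,): pass
m=steel(s,4)
zt=st["eef_pos"][2]-21.65+18
U=lambda a:(190+(a[0]+.5)/4-.5, 90+(a[1]+.5)/4-.5)
L,F,Rr=[ray(s,*U(p),zt)[:2] for p in ((190,291),(300,366),(455,274))]
print("lid centre (L+R)/2",(L+Rr)/2,"LF",np.linalg.norm(L-F),"FR",np.linalg.norm(F-Rr), "axis FR",np.degrees(np.arctan2(*(Rr-F)[::-1])))
# predicted pixel of flange and rim, drawn over view
im=cv2.resize(s["frame"][90:240,190:360,::-1],None,fx=4,fy=4,interpolation=cv2.INTER_CUBIC)
def dr(cx,cy,a,l,w,z,col):
    a=np.radians(a); ex=np.array([np.cos(a),np.sin(a)]); ey=np.array([-ex[1],ex[0]])
    P=[proj(s,[*(np.array([cx,cy])+i*l/2*ex+j*w/2*ey),z]) for i,j in((1,1),(1,-1),(-1,-1),(-1,1))]
    P=((np.array(P)-[190,90]+.5)*4-.5).round().astype(int); cv2.polylines(im,[P],True,col,1)
dr(480.6,39.9,-12.2,132,92,85,(0,0,255)); dr(*st["eef_pos"][:2],-12.2,138,98,zt,(0,255,0))
cv2.imwrite("pics/l3.png",im)
```

```text
lid centre (L+R)/2 [482.43307552  38.68968106] LF 96.09055530773375 FR 136.00663289408078 axis FR 168.59955386138688
```

View pics/l3.png

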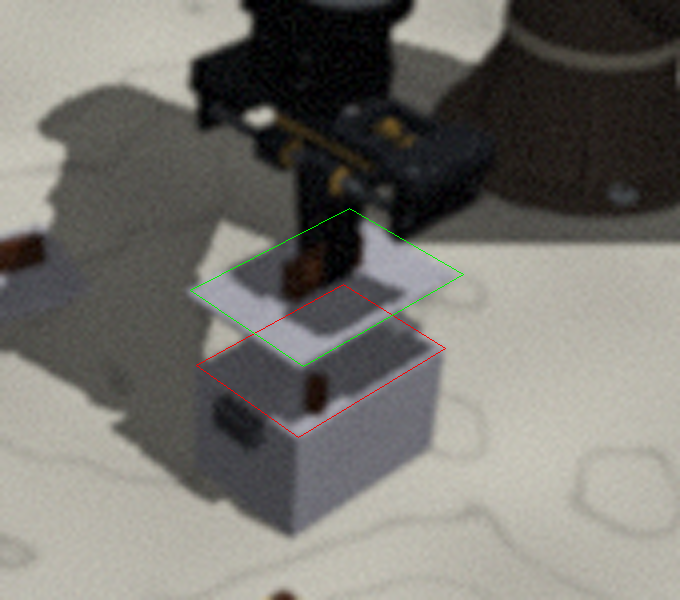

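Lid and rim overlays carry the same small bias, so the lid is aligned within about 1–2 mm, inside the lead-in. I lower it towards the mouth, watching the force.

{"api": "apply_moves", "payload": {
  "offset": [
    [0,-0.02,-0.7],
    [0,-0.02,-1.2],
    [0,-0.02,-1.5],
    [0,-0.02,-1.6],
    [0,-0.02,-1.65],
    [0,-0.02,-1.7],
    [0,-0.02,-1.7]
  ],
  "yaw": [0,0,0,0,0,0,0],
  "jaw": [1,1,1,1,1,1,1]
}}

```text
t: 14.75
eef_pos: [480.7, 39.7, 104.3]
tcp_rot: [0.319, 1.56, 0.107]
ft_force: [-0.1, -0.9, -1.1]
opening: 0.147
```

{"api": "apply_moves", "payload": {
  "offset": [
    [0,0,-0.04],
    [0,0,-0.08],
    [0,0,-0.1],
    [0,0,-0.1]
  ],
  "yaw": [0,0,0,0],
  "jaw": [1,1,1,1]
}}

```text
t: 15.25
eef_pos: [481.0, 40.1, 103.0]
tcp_rot: [0.332, 1.558, 0.12]
ft_force: [-4.0, 5.0, 17.8]
opening: 0.146
```

Run:
```python
from cell import env
from h import *
s=env.read_camera("scene"); crop(s,190,100,350,240,4,"pics/l4.png")
st=env.state(); print(st["t"],st["eef_pos"],st["ft_force"],st["moment"])
```

```text
15.3 [480.93436339  40.13500367 102.99443487] [-3.89681945  5.48617748 17.4038341 ] [ 0.56897467  0.71278693 -0.0764148 ]
```

View pics/l4.png

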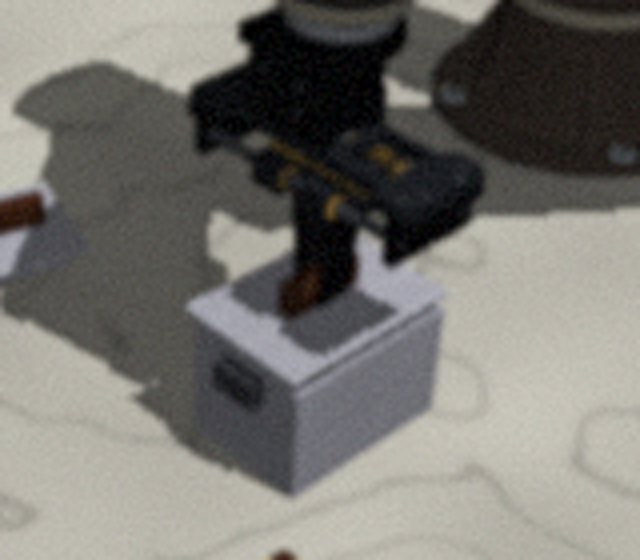

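The lid has met the catches: underside ≈81 mm, 17 N upward, a little side force. I release it to relieve the side force, then press with shut fingers on the handle top.

{"api": "apply_moves", "payload": {
  "offset": [
    [0,0,0.04],
    [0,0,0.04],
    [0,0,0.04],
    [0,0,0.04],
    [0,0,0.5],
    [0,0,1.2],
    [0,0,2],
    [0,0,2.4],
    [0,0,2.4],
    [0,0,2.4],
    [0,0,2.4],
    [0,0,2.4],
    [0,0,2.4]
  ],
  "yaw": [0,0,0,0,0,0,0,0,0,0,0,0,0],
  "jaw": [0.3,0.3,0.3,0.3,0.3,0.3,0.3,0.3,1,1,1,1,1]
}}

```text
t: 16.92
eef_pos: [480.9, 40.1, 162.8]
tcp_rot: [0.339, 1.558, 0.127]
ft_force: [0.1, 0.4, -0.4]
opening: 0.004
```

Run:
```python
from cell import env
from h import *
s=env.read_camera("scene"); 
st=env.state(); print(st["t"],st["eef_pos"],st["ft_force"],st["opening"])
im=cv2.resize(s["frame"][100:240,190:350,::-1],None,fx=4,fy=4,interpolation=cv2.INTER_CUBIC)
def dr(cx,cy,a,l,w,z,col):
    a=np.radians(a); ex=np.array([np.cos(a),np.sin(a)]); ey=np.array([-ex[1],ex[0]])
    P=[proj(s,[*(np.array([cx,cy])+i*l/2*ex+j*w/2*ey),z]) for i,j in((1,1),(1,-1),(-1,-1),(-1,1))]
    P=((np.array(P)-[190,100]+.5)*4-.5).round().astype(int); cv2.polylines(im,[P],True,col,1)
dr(480.6,39.9,-12.2,138,98,99,(0,255,0)); dr(480.6,39.9,-12.2,132,92,85,(0,0,255))
cv2.imwrite("pics/l5.png",im)
```

```text
16.975 [480.9320227   40.14267964 162.86788968] [ 0.51196481 -0.16731177 -0.00938488] 0.004558429250967707
```

View pics/l5.png

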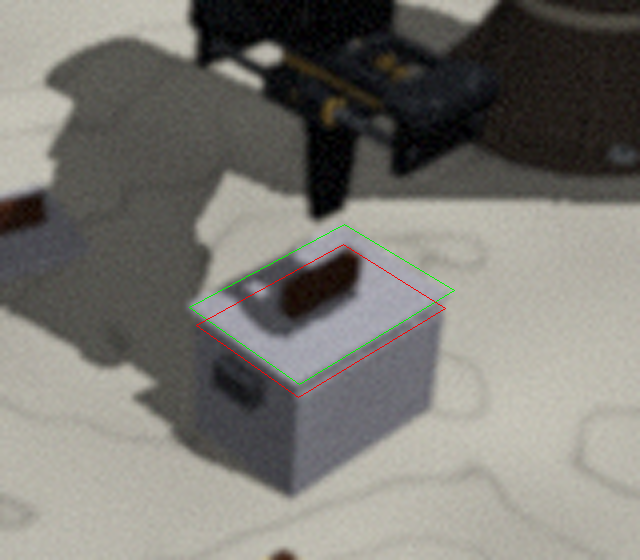

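Run:
```python
from cell import env
from h import *
s=env.read_camera("scene"); crop(s,230,145,310,225,8,"pics/l6.png")
c=env.read_camera("top"); crop(c,220,175,300,265,7,"pics/l6t.png")
```

```text
(no output)
```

View pics/l6.png

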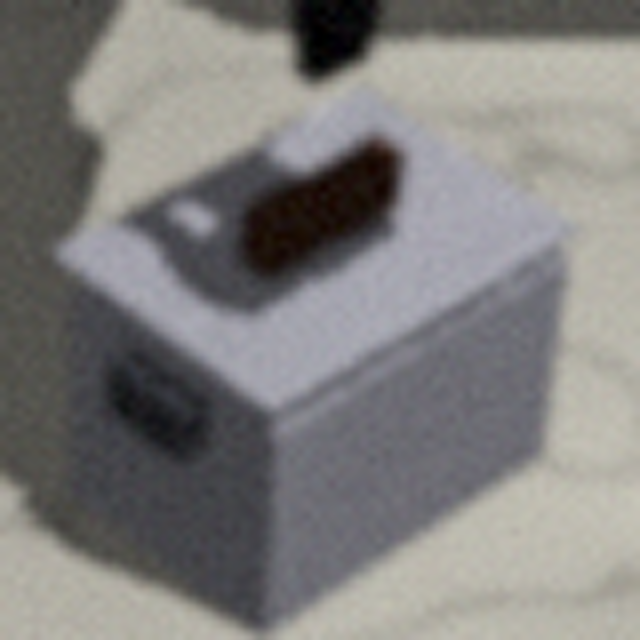

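View pics/l6t.png

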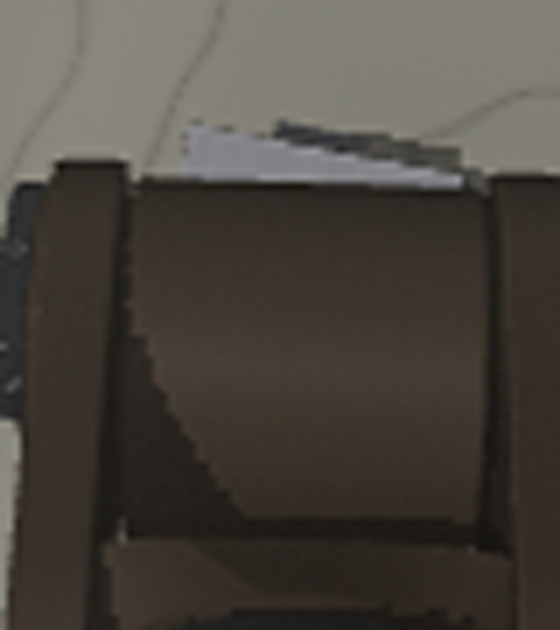

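The lid sits in the mouth, roughly level with a visible gap all round (flange front corner at crop (278,410)). I press in small steps.

{"api": "apply_moves", "payload": {
  "offset": [
    [0,0,-0.8],
    [0,0,-1.3],
    [0,0,-1.5],
    [0,0,-1.56],
    [0,0,-1.6],
    [0,0,-1.62]
  ],
  "yaw": [0,0,0,0,0,0],
  "jaw": [1,1,1,1,1,1]
}}

```text
t: 17.82
eef_pos: [481.2, 40.1, 122.9]
tcp_rot: [0.323, 1.557, 0.111]
ft_force: [-2.2, -0.2, 6.7]
opening: 0.006
```

Contact at about 123 mm, as expected. Pressing on.

{"api": "apply_moves", "payload": {
  "offset": [
    [0,0,-0.03],
    [0,0,-0.06],
    [0,0,-0.09],
    [0,0,-0.12],
    [0,0,-0.12]
  ],
  "yaw": [0,0,0,0,0],
  "jaw": [1,1,1,1,1]
}}

```text
t: 18.45
eef_pos: [481.2, 40.1, 120.2]
tcp_rot: [0.315, 1.557, 0.103]
ft_force: [0.3, -0.3, 0.0]
opening: 0.002
```

{"api": "apply_moves", "payload": {
  "offset": [
    [0,0,-0.04],
    [0,0,-0.08],
    [0,0,-0.12],
    [0,0,-0.12]
  ],
  "yaw": [0,0,0,0],
  "jaw": [1,1,1,1]
}}

```text
t: 18.95
eef_pos: [481.8, 40.1, 117.8]
tcp_rot: [0.297, 1.555, 0.085]
ft_force: [-0.7, -0.1, 8.6]
opening: 0.007
```

{"api": "apply_moves", "payload": {
  "offset": [
    [-0.02,0,-0.03],
    [-0.02,0,-0.06],
    [-0.02,0,-0.09],
    [-0.02,0,-0.12],
    [-0.02,0,-0.12]
  ],
  "yaw": [0,0,0,0,0],
  "jaw": [1,1,1,1,1]
}}

```text
t: 19.58
eef_pos: [481.1, 40.1, 114.5]
tcp_rot: [0.305, 1.556, 0.093]
ft_force: [-1.0, 0.5, -0.4]
opening: 0.003
```

Run:
```python
from cell import env
from h import *
s=env.read_camera("scene"); crop(s,230,145,310,225,8,"pics/l7.png")
st=env.state(); print(st["t"],st["eef_pos"],st["ft_force"],st["moment"])
```

```text
19.625 [481.12169702  40.09876739 114.56732372] [-0.34049027 -0.12171521 -0.05798372] [ 0.0079329  -0.0226978   0.02192826]
```

View pics/l7.png

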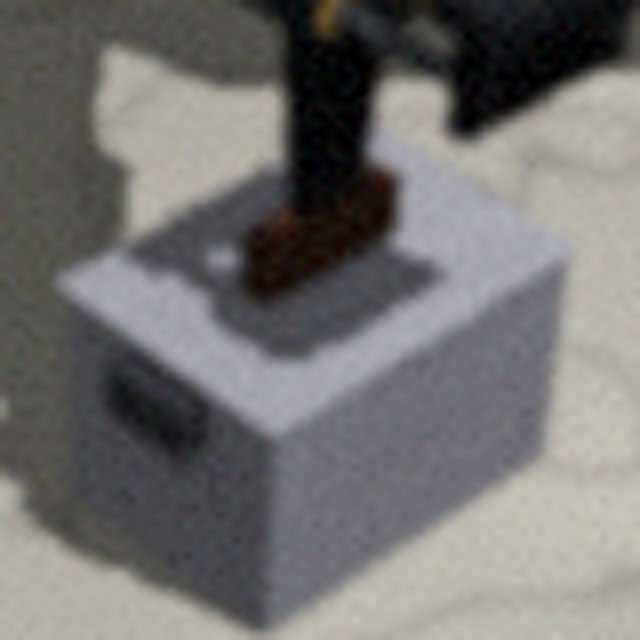

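No gap is visible and the force fell away, so both ends appear to have snapped. I press gently to confirm the hard stop near 113 mm.

{"api": "apply_moves", "payload": {
  "offset": [
    [0,0,-0.04],
    [0,0,-0.07],
    [0,0,-0.1],
    [0,0,-0.1]
  ],
  "yaw": [0,0,0,0],
  "jaw": [1,1,1,1]
}}

```text
t: 20.12
eef_pos: [481.2, 40.1, 113.2]
tcp_rot: [0.293, 1.555, 0.082]
ft_force: [-6.3, -0.3, 20.8]
opening: 0.006
```

Hard stop at 113.2 mm with 21 N, as specified for home. I retreat and check.

{"api": "apply_moves", "payload": {
  "offset": [
    [0,0,0.3],
    [0,0,1.5],
    [0,0,3],
    [0,0,5],
    [0,2,5],
    [0,4,5],
    [0,6,5],
    [0,8,5],
    [0,10,5],
    [0,12,5],
    [0,12,5],
    [0,12,5],
    [0,12,5]
  ],
  "yaw": [0,0,0,0,0,0,0,0,0,0,0,0,0],
  "jaw": [1,1,1,1,1,1,1,1,1,1,1,1,1]
}}

```text
t: 21.75
eef_pos: [481.3, 339.1, 238.4]
tcp_rot: [0.283, 1.555, 0.071]
ft_force: [-0.2, -0.9, -0.5]
opening: 0.003
```

Run:
```python
from cell import env
from h import *
s=env.read_camera("scene"); c=env.read_camera("top"); crop(c,215,175,315,270,6,"pics/ft.png")
im=cv2.resize(s["frame"][140:230,225:315,::-1],None,fx=6,fy=6,interpolation=cv2.INTER_CUBIC)
cv2.imwrite("pics/fs.png",im)
f=cv2.GaussianBlur(c["frame"],(0,0),0.5).astype(int); d=f[:,:,2]-f[:,:,0]; br=f.sum(2)/3
for n,mm in (("bright",(d>-3)&(br>92)),("all",d>-3)):
    for k in blobs(mm.astype(np.uint8),(225,185,300,262),100): print(n,rect_at(c,k,103))
for k in blobs(brown(c),(245,200,280,250)): print("handle",rect_at(c,k,113))
st=env.state(); print(st["t"],st["eef_pos"],st["ft_force"])
for n,p in (("jar",(128,151,92)),("cup",(344,156,58)),("sq",(371,230,18))): print(n,ray(c,*p)[:2].round())
cv2.imwrite("pics/ftfull.png",c["frame"][:,:,::-1])
```

```text
bright ((431.5115966796875, 85.36894226074219), (35.63002014160156, 27.120349884033203), 40.02153015136719)
bright ((492.1279296875, 36.376853942871094), (96.31370544433594, 112.43912506103516), 78.08662414550781)
all ((480.5542907714844, 38.974361419677734), (97.45502471923828, 150.212890625), 77.68977355957031)
handle ((486.0867614746094, 37.70036315917969), (12.787261962890625, 47.277198791503906), 77.27174377441406)
21.85 [481.42140816 339.13754438 238.45711116] [0.48757516 0.25699135 0.37832072]
jar [669. 365.]
cup [ 648. -179.]
sq [ 456. -251.]
```

View pics/fs.png

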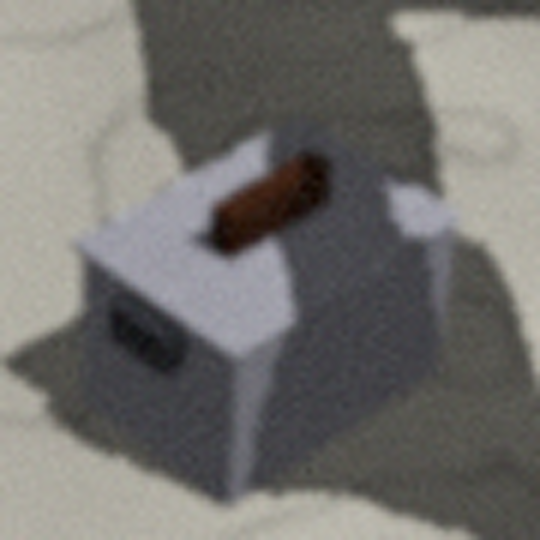

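View pics/ftfull.png

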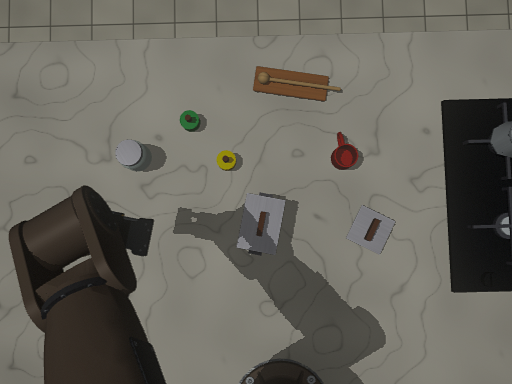

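The lid looks flush, and the bystanders sit where they were in the top view. The arm's shadow falls over the tin, so I move to the start area for an unshaded check of both ends.

{"api": "apply_moves", "payload": {
  "offset": [
    [-2,2,0],
    [-4,4,0],
    [-6,6,0],
    [-8,8,0],
    [-10,10,0],
    [-11,10,0],
    [-11,10,0],
    [-11,10,0],
    [-11,10,0]
  ],
  "yaw": [0,0,0,0,0,0,0,0,0],
  "jaw": [1,1,1,1,1,1,1,1,1]
}}

```text
t: 22.98
eef_pos: [207.8, 588.5, 238.6]
tcp_rot: [0.292, 1.555, 0.077]
ft_force: [0.6, -0.8, -0.1]
opening: 0.009
```

Run:
```python
from cell import env
from h import *
s=env.read_camera("scene"); c=env.read_camera("top")
im=cv2.resize(s["frame"][140:230,225:315,::-1],None,fx=7,fy=7,interpolation=cv2.INTER_CUBIC)
def dr(cx,cy,a,l,w,z,col):
    a=np.radians(a); ex=np.array([np.cos(a),np.sin(a)]); ey=np.array([-ex[1],ex[0]])
    P=[proj(s,[*(np.array([cx,cy])+i*l/2*ex+j*w/2*ey),z]) for i,j in((1,1),(1,-1),(-1,-1),(-1,1))]
    P=((np.array(P)-[225,140]+.5)*7-.5).round().astype(int); cv2.polylines(im,[P],True,col,1)
im2=im.copy()
dr(480.6,39.6,-12.2,138,98,89,(0,255,0)); cv2.imwrite("pics/e1.png",im)
f=cv2.GaussianBlur(c["frame"],(0,0),0.5).astype(int); d=f[:,:,2]-f[:,:,0]; br=f.sum(2)/3
for n,mm in (("bright",(d>-3)&(br>92)),("all",d>-3)):
    for k in blobs(mm.astype(np.uint8),(225,185,300,262),100): print(n,rect_at(c,k,89))
for k in blobs(brown(c),(245,200,280,250)): print("handle",rect_at(c,k,113))
```

```text
bright ((480.77685546875, 38.71807098388672), (96.82492065429688, 136.96607971191406), 77.84690856933594)
all ((480.477294921875, 38.409027099609375), (97.61052703857422, 151.98590087890625), 77.89869689941406)
handle ((480.7670593261719, 38.826141357421875), (12.530068397521973, 57.97805404663086), 78.23363494873047)
```

View pics/e1.png

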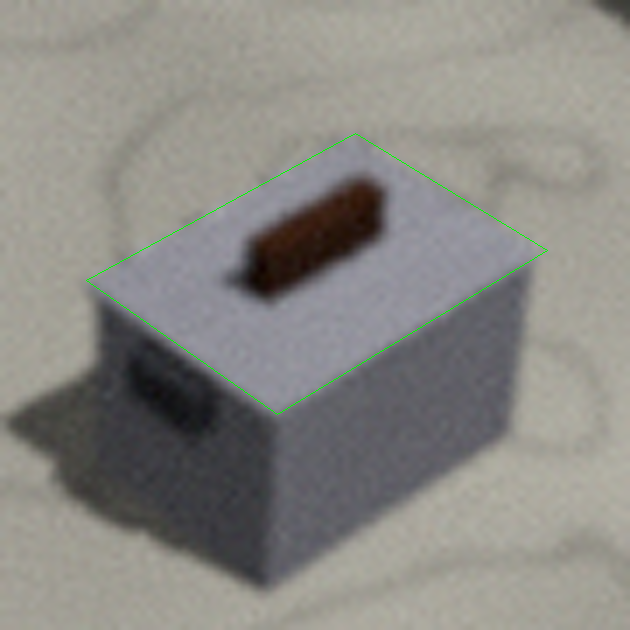

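The flange outline predicted at home height (green, z = 89) matches all four corners, (88,281), (277,412), (545,250) and (357,134), with no gap at either end. The lid is centred at (480.8, 38.7) with its axis at -12.2°, against the tin's (480.6, 39.9). I hand in the job.

Run:
```python
from cell import env
print(env.job_done())
```

```text
the job is handed in; nothing more can be done
None
```

The small tin is nested upright in the large tin, the oblong lid is pressed home, and I handed the job in at about 23 s of the 64 s allowed. No verdict is reported.

**What I did:** I lifted the grey small tin by its knob, set it on the large tin's floor and let go. Then I picked up the oblong lid by its handle and laid it on the catches. I released it and pressed it down in small steps with shut fingers. After two separate drops it reached a hard stop.

**Last checks:**
- **Lid height:** it stopped hard with the handle top at 113.2 mm (113 mm is home). The highest force I read was about 21 N on the wrist.
- **Lid position:** the flange matches the predicted home outline at all four corners, with no gap visible at either end. It is about 1 mm off the tin's centre and in line with it to within about 0.5°.
- **Small tin:** it stood upright near the centre before the lid went on. I could not see it afterwards.
- **Large tin:** it had not moved when measured just before the lid went on. Afterwards only the lid could be measured, 1.2 mm from where the tin had been.
- **Square lid, cup and jar:** they look unmoved in the top view. I compared them by eye and did not re-measure them.

**Disagreements:** The lid pushed back with 17 N and a few newtons sideways when it first met the catches, which is why I released it before pressing. In that first view one corner was about 2 pixels off the prediction, but in the final view all four matched.

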